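# Charge the pressure-filtration unit with its hand pump

### The arm

A 6-joint arm with a two-finger parallel gripper is mounted at the origin on a cart in front of the work surface, level with it; the furniture and walls round the work are solid. World frame = base frame: x ahead of the robot, y to its left, z up, the work surface at z = 0. Lengths are in m, angles in rad, forces in N, time in s.
With the tool pointing down it reaches from about 0.325 to 0.925 m from the base axis. Payload 3.1 kg.
Tool frame: the origin (TCP) lies between the finger pads; the fingertips stand robot.tip_reach ahead of it and the grasp point (between the pads) lies 6 mm ahead of it (robot.tip_reach is the distance from the TCP to the fingertips, in m); z points along the fingers, y is the line along which they close (so a half turn about z gives the same grasp; the last joint's range is limited). The gripper opens to 85 mm and grips with 20 to 120 N. Pads are 22 mm wide; open, the fingers measure 114 mm over their backs; the gripper's body (76 mm by 85 mm) begins 54 mm behind the grasp point. The pads swing forward as they close: fully open they stand 13 mm farther back than shut.
Start: joints at [-1.434, 0.217, 1.613, -0, 1.311, -0.112], TCP at [0.154, -0.606, 0.256] pointing down, gripper open.
Joint ranges: [-2.75, 2.75], [-0.78, 2.1], [0.31, 2.55], [-1.13, 4.27], [0.13, 2.63], [-2.58, 2.58]. Speed limits (rad/s): [2.79, 2.79, 3.14, 3.14, 3.14, 3.14].

### API

Orientations are given as a unit quaternion [x, y, z, w].
In Python, from station import robot, grab_frame, get_calibration, job_done gives the robot as it stands.
- The arm moves only by the tool servo_tool, never from a script. Its argument "series" is one flat list of numbers, 7 for each row, row after row: the shift along the tool's x, y, z in m, then the turn, a rotation vector about the tool's x, y, z in degrees, then the closure, from 0 (fully open) to 1 (shut). In form: [dx, dy, dz, ax, ay, az, jaw, dx, dy, dz, ax, ay, az, jaw, ...]. A call has 1 to 20 rows; each row shifts and turns the commanded pose from where the row before left it, along the tool's axes as they then stand; what a row does not reach is not made up. A row lasts 1/10 s, in which the tool goes at most 50 mm and 8.59 degrees, less where a joint would pass 70% of its speed; a pose out of reach is approached as far as the arm can. A call with a gripper value outside its range is refused whole. The fingers move at their own pace and stop on an object; "force" is the grip in N (left out, the last holds). Time passes only in rows, so rows that do not move let the fingers close. It gives the time, the measured TCP pose, the force, the opening and the grip force at its end, in the units of the state.
- robot.get_state(): the state, without advancing time (a new reading comes with each control period).
- grab_frame(name): name is "scene" or "side" or "wrist"; returns (picture, depth): 400x640x3 uint8, red, green, blue; 400x640 float32, m along the optical axis (not along the pixel's ray), 0 where there is no reading.
- get_calibration(name): a dict with "fovy" (degrees; the focal length in pixels is half the picture's height over the tangent of half this angle, whatever the lens; pixels are square), "cx", "cy" (the principal point, pixels), "cam_to_world" (4x4, takes a point from camera to world coordinates); the wrist camera has in their place "mount" (4x4, takes a point from camera to tool coordinates, whose origin is the TCP and whose axes are the flange's). Camera axes: x right, y down, z forward; pixel columns grow to the right and rows downward; lengths in m; the calibration is good to about 2 mm. A picture is of the moment at which its call begins: read the wrist's pose just before it. get_calibration takes no time and is no camera call.
- job_done(): hands the job in; it is judged then, once.
The state is a dict: "clock": time; "q": joint angles; "qvel": joint speeds; "effort": joint torques, N m; "eef_pos": TCP position; "ee_rot": TCP orientation; "contact_force": force on the tool from outside, world axes, zero at the start; "ft_torque": the same for the moment, N m; "gripper_width": opening from 0.0 (shut) to 1.0 (fully open); "gripper_force": force on a finger pad.
Only numpy, scipy, OpenCV 4.12 (cv2) and the standard library are available. Lean on these libraries where they do the work, as an engineer would, in place of code of your own. Each camera call takes 0.05 s, during which the arm holds its last target. There are 200 camera calls.

### The job

The air reservoir of the bench filtration unit has bled down through its open outlet tap. With the fingertips, push the tap's handle round until it stands square across the outlet line (shut), then press the pump plunger down in full strokes, letting it spring right back up each time, until the indicator pin pops fully out of its collar. Nothing is gripped or lifted: do not touch the pin itself, let go of the plunger at the end, and leave the beaker, vials and dish standing where they are.

Things in the scene. Friction and masses are not known exactly. Their poses are not given: they have to be found in the camera images.
- unit: the filtration unit, fixed to the bench: grey base plate 130 x 300 mm, 14 mm high; origin at the centre of its underside, z up. All its parts stand on its y axis: pump (steel barrel 51 mm across) at y = +100 mm, reservoir (metal can 82 mm across, steel head block up to 153 mm high) at y = 0, tap at y = -98 mm, filter holder at y = -215 mm. Only a low air pipe (40 mm) joins pump and reservoir
- filter_holder (a point): centre of the round white filter holder (57 mm across, 104 to 148 mm high) over the beaker. The outlet line, a 9 mm steel pipe at 137 mm height, runs to it from the reservoir along the unit's -y axis, through the dark steel tap (body 27 mm across, stem up to the handle) and over a support post 138 mm from the reservoir's axis
- plunger_top (a point): centre of the top of the pump plunger's black mushroom cap (43 mm across, slightly domed), where it is pressed straight down; 190 mm above the bench when up, 162 mm when fully down
- plunger (a joint): pump plunger, m: 0 = up (springs back there by itself in about 0.3 s when let go), 0.028 = fully down at its stop. Pressing takes 3 N at the top, about 8 N at the bottom. A full stroke down and back raises the pin by about 4 mm if the tap is shut (the first may give less); a stroke short of about 0.024, or begun before the plunger is back up, may give nothing
- tap_axis (a point): point on the vertical turning axis of the outlet tap's handle, at mid-height of the handle (168 mm above the bench)
- tap_end (a point): free end of the tap handle, at mid-height; 61 mm from the axis. The handle is a flat steel strip with a black sleeve 13 mm wide and 15 mm tall (160 to 176 mm above the bench), the sleeve reaching from 17 to 61 mm from the axis
- tap (a joint): tap handle angle, rad, anticlockwise seen from above: 0 = open, handle along the outlet line, pointing to the unit's -y (to the filter holder); 1.571 = shut, at its stop, handle square across the line, pointing to the unit's +x. Starts between 0 and 0.5; stays where it is left; turning takes about 0.05 N m. While it is open (below about 1.2) pumping does not raise the pin
- pin (a joint): how far the indicator pin stands out of its lowest position, m. Starts between 0 and 0.010, is lifted by pumping (4 to 7 full strokes in all), stays up between strokes, and from about 0.022 pops by itself to its stop at 0.026, fully out, and stays there. Further strokes then do no harm
- pin_head: the indicator pin, a plain steel rod 11 mm across; its origin lies 2 mm below the centre of its top
- pin_top (a point): centre of the top of the indicator pin, which stands in a black collar (26 mm across, top 166 mm above the bench) on the reservoir's head: 3 mm above the collar when in, 29 mm above it when fully out
- beaker: clear beaker, 77 mm across, 93 mm tall, standing loose on the bench under the filter holder; origin at the centre of its foot
- vial_a: small white-capped reagent vial, 23 mm across, 43 mm tall, loose, standing in front of the unit; origin at the centre of its foot
- vial_b: small green-capped reagent vial, 23 mm across, 43 mm tall, loose, standing in front of the unit; origin at the centre of its foot
- dish: petri dish, 91 mm across, 15 mm high, lying loose behind the unit; origin at the centre of its underside
There are look-alikes about, which are no part of the job. What is shaped like the vial_a but blue or pink is not meant.

How it is judged:
By the outcome, as a careful person would: the job done as asked, in the order asked, and still so for the second after the job is handed in, with the robot touching nothing.
It also fails if it takes over 58 s, if anything falls off the work surface, if the arm or the gripper's body presses on something with over 40 N, if the wrist force passes 120 N, or if a joint passes its speed limit or range.

## Working session

There is one attempt and no reset: what is moved stays moved. The work goes in short steps, Python scripts to look and compute and a tool call to move; the robot and the scene stay as the last step left them, time stands still between calls to the robot, and variables do not carry over. Pictures are saved under pics/ and viewed, at most 10 in all, crops included, and the job is handed in when it is done.

Besides the shell and the picture viewer there is one more tool, called after "Call:" as name(argument=value, ...) on one line, values as JSON. servo_tool: Moves the arm, as the interface text tells. Its arguments: {"type":"object","properties":{"series":{"type":"array","items":{"type":"number"}},"force":{"type":"number"}},"required":["series"]}

```bash
ls; mkdir -p pics; cat > h.py <<'E'
import numpy as np, cv2
from station import robot, grab_frame, get_calibration, job_done
def cal(n):
    c=get_calibration(n); return 200/np.tan(np.radians(c["fovy"])/2),c["cx"],c["cy"],c
def ray(n,u,v,M=None):
    f,cx,cy,c=cal(n); M=np.array(c["cam_to_world"]) if M is None else M
    d=M[:3,:3]@np.array([(u-cx)/f,(v-cy)/f,1]); return M[:3,3],d
def onz(n,u,v,z,M=None):
    o,d=ray(n,u,v,M); return o+d*(z-o[2])/d[2]
def pt(n,u,v,dep,M=None):
    o,d=ray(n,u,v,M); return o+d*dep
def save(n,name):
    p,d=grab_frame(n); cv2.imwrite("pics/"+name+".png",p[:,:,::-1]); np.save("pics/"+name+".npy",d); return p,d
E
python3 - <<'E'
from h import *
print(robot.tip_reach, robot.get_state())
for n in("scene","side"):
    save(n,n+"0"); c=get_calibration(n); print(n,c["fovy"],c["cx"],c["cy"],np.round(c["cam_to_world"],3).tolist())
print(get_calibration("wrist"))
E
```

```text
pics
0.025 {'clock': 0.0, 'q': array([-1.43422024e+00,  2.17787848e-01,  1.61494527e+00, -2.85159854e-05,
        1.31129928e+00, -1.12223731e-01]), 'qvel': array([-0.00084638,  0.00319941, -0.00069379,  0.0010047 , -0.00148945,
        0.00092223]), 'effort': array([-8.78741539e-04, -3.96846199e+01, -3.03855765e+01, -2.56013418e-04,
        9.77073214e-03, -8.82426036e-06]), 'eef_pos': array([ 0.15379546, -0.60499355,  0.25494149]), 'ee_rot': array([ 9.92271110e-01,  1.24082857e-01, -2.86281293e-05, -1.21961286e-03]), 'contact_force': array([ 0.40959167, -1.07547851, -0.69193291]), 'ft_torque': array([ 0.07322033, -0.00185255,  0.05888569]), 'gripper_force': 0.0, 'gripper_width': 1.002965378605298}
scene 43.936550766802235 323.56770373483744 197.9229443600028 [[0.687, -0.358, 0.632, -0.09], [-0.726, -0.327, 0.605, -0.557], [-0.01, -0.875, -0.485, 0.602], [0.0, 0.0, 0.0, 1.0]]
side 43.203439291195224 310.2830492227911 196.41491979829337 [[-1.0, 0.017, -0.002, 0.533], [0.013, 0.642, -0.767, 0.901], [-0.012, -0.767, -0.642, 0.897], [0.0, 0.0, 0.0, 1.0]]
{'fovy': 69.99676800977174, 'cx': 318.57557953408116, 'cy': 199.02330570462826, 'mount': array([[-8.95951967e-05, -9.44291482e-01, -3.29110300e-01,
         8.50067880e-02],
       [ 9.99999956e-01, -1.77235591e-04,  2.36294232e-04,
         2.92773950e-04],
       [-2.81460689e-04, -3.29110265e-01,  9.44291456e-01,
        -1.17495847e-01],
       [ 0.00000000e+00,  0.00000000e+00,  0.00000000e+00,
         1.00000000e+00]])}
```

View pics/scene0.png

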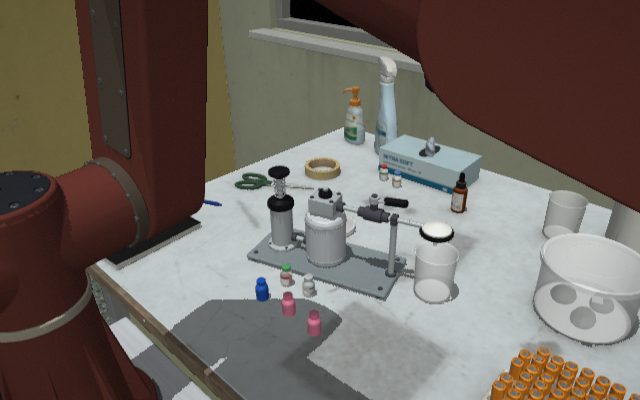

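View pics/side0.png

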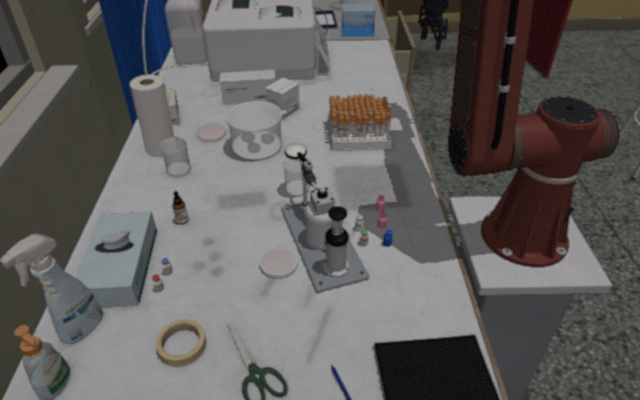

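The scene view shows the plunger cap at (279,171), the pin at (325,191), the tap stem at (375,205) with its black handle to (407,203), and the filter holder at (437,230). In the side view the cap is at (338,213), the pin at (322,195) and the handle near (306,165). The green and white vials are at (286,275) and (308,286), and the blue and pink look-alikes stand near them. There is only one unit, so I'll enlarge it and measure.

```bash
python3 - <<'E'
from h import *
def blob(n,box,f):
    im=cv2.imread(f"pics/{n}0.png"); x0,y0,x1,y1=box; g=im[y0:y1,x0:x1].astype(int)
    m=f(g).astype(np.uint8); k,l,s,c=cv2.connectedComponentsWithStats(m); i=1+np.argmax(s[1:,4]); return s[i][:4]+[x0,y0,0,0],c[i]+[x0,y0],s[i][4]
dark=lambda g:g.max(2)<60
white=lambda g:g.min(2)>190
for n,bs in dict(scene=[("cap",(262,160,298,182),dark,.186),("handle",(384,192,415,212),dark,.168),("holder",(415,215,460,240),white,.148),("collar",(312,184,336,200),dark,.16)],side=[("cap",(325,203,352,224),dark,.186),("holder",(280,142,306,160),white,.148)]).items():
    for nm,b,f,z in bs:
        s,c,a=blob(n,b,f); print(n,nm,s,np.round(c,1),a,np.round(onz(n,*c,z),3))
for n,b in (("scene",(260,160,460,260)),("side",(270,140,370,280))):
    im=cv2.imread(f"pics/{n}0.png")[b[1]:b[3],b[0]:b[2]]
    r=4; cv2.imwrite(f"pics/{n}crop.png",cv2.resize(im,None,fx=r,fy=r,interpolation=2))
a=cv2.imread("pics/scenecrop.png"); 
E
```

```text
scene cap [269 166  21  13] [278.6 171.9] 204 [0.47  0.097 0.186]
scene handle [384 198  24  10] [395.9 202.3] 173 [ 0.551 -0.121  0.168]
scene holder [421 221  31  16] [436.4 228.3] 366 [ 0.555 -0.204  0.148]
scene collar [319 189  13  10] [324.8 193.7] 102 [0.5   0.005 0.16 ]
side cap [328 207  19  15] [337.1 213.2] 207 [0.475 0.108 0.186]Traceback (most recent call last):
  File "<stdin>", line 9, in <module>
  File "<stdin>", line 4, in blob
    return _wrapfunc(a, 'argmax', axis=axis, out=out, **kwds)
    return bound(*args, **kwds)
ValueError: attempt to get argmax of an empty sequence
```

Call:
servo_tool(series=[0.015, -0.012, 0, 0, 0, 0, 1, 0.03, -0.0235, 0, 0, 0, 0, 1, 0.03, -0.0235, 0, 0, 0, 0, 1, 0.03, -0.0235, 0, 0, 0, 0, 1, 0.03, -0.0235, 0, 0, 0, 0, 1, 0.03, -0.0235, 0, 0, 0, 0, 1, 0.03, -0.0235, 0, 0, 0, 0, 1, 0.03, -0.0235, 0, 0, 0, 0, 1, 0.03, -0.0235, 0, 0, 0, 0, 1, 0.03, -0.0235, 0, 0, 0, 0, 1, 0.03, -0.0235, 0, 0, 0, 0, 1, 0.03, -0.0235, 0, 0, 0, 0, 1, 0.03, -0.0235, 0, 0, 0, 0, 1, 0.03, -0.0235, 0, 0, 0, 0, 1, 0.03, -0.0235, 0, 0, 0, 0, 1, 0.02, -0.016, 0, 0, 0, 0, 1, 0.003, -0.001, 0, 0, 0, 0, 1, 0, 0, 0, 0, 0, 0, 1], force=40)

```text
clock: 1.9
eef_pos: [0.5094, -0.1449, 0.2559]
ee_rot: [0.992, 0.125, -0.001, -0.0]
contact_force: [0.1, -0.4, -0.7]
gripper_width: 0.001
gripper_force: 0.0
```

```bash
cat >> h.py <<'E'
from scipy.spatial.transform import Rotation as R
def wristM():
    s=robot.get_state(); T=np.eye(4); T[:3,:3]=R.from_quat(s["ee_rot"]).as_matrix(); T[:3,3]=s["eef_pos"]
    return T@get_calibration("wrist")["mount"]
E
python3 - <<'E'
from h import *
M=wristM(); np.save("pics/M1.npy",M); save("wrist","w1"); save("scene","scene1")
s=robot.get_state(); print(s["eef_pos"],s["ee_rot"],s["q"])
f,cx,cy,_=cal("wrist")
for p in ((.524,-.089,.168),(.472,.102,.19),(.555,-.204,.148),(.4985,.005,.169)):
    q=np.linalg.inv(M)@np.array([*p,1]); print(p,q[:2]/q[2]*f+[cx,cy])
E
```

```text
[ 0.50890101 -0.14619507  0.25601925] [ 9.92286374e-01  1.23965759e-01 -4.91739883e-04  7.13326539e-07] [-4.12067036e-01  1.35621134e-02  1.83763259e+00 -5.24136145e-04
  1.29124264e+00  9.10303131e-01]
(0.524, -0.089, 0.168) [250.29033557 180.37095976]
(0.472, 0.102, 0.19) [-49.82676781 193.33523925]
(0.555, -0.204, 0.148) [402.95150566 171.97103687]
(0.4985, 0.005, 0.169) [119.02819688 182.50466719]
```

View pics/w1.png

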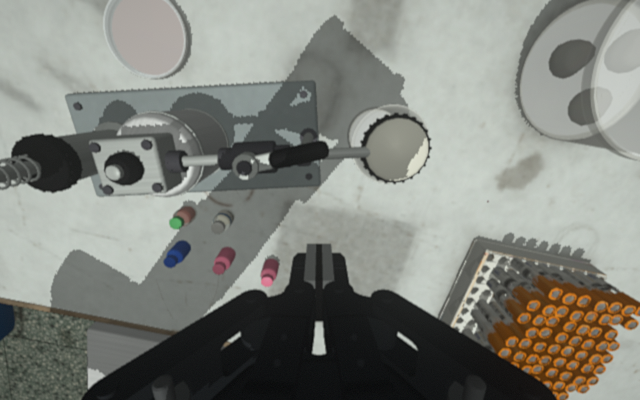

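The wrist view shows the tap axis screw at (243,165), the handle end at (328,150), the holder at (396,148) and the pin at (115,172). These rows sit about 15 to 20 px above where I predicted, so I'll re-measure from this view.

```bash
python3 - <<'E'
from h import *
M=np.load("pics/M1.npy"); d=np.load("pics/w1.npy")
for nm,u,v,z in (("axis",243,165,.168),("axis screw",252,160,.168),("end",328,150,.168),("sleeve near",270,158,.168),("holder",396,148,.148),("pin",113,173,.170),("block",132,163,.153),("plate TL",66,94,.014),("plate TR",316,82,.014),("plate BR",321,188,.014),("plate BL",97,195,.014)):
    print(nm,np.round(onz("wrist",u,v,z,M),4),np.round(pt("wrist",u,v,d[v,u],M),4))
d0=np.load("pics/scene0.npy"); 
for nm,u,v in (("cap",279,170),("holder",436,228),("handle",396,201),("end",406,203)): print(nm,np.round(pt("scene",u,v,d0[v,u]),4))
d1=np.load("pics/side0.npy"); print(pt("side",337,210,d1[210,337]),pt("side",295,150,d1[150,295]))
E
```

```text
axis [ 0.5342 -0.0818  0.168 ] [ 0.5368 -0.0838  0.1774]
axis screw [ 0.5395 -0.0876  0.168 ] [ 0.5413 -0.0888  0.175 ]
end [ 0.5602 -0.1392  0.168 ] [ 0.5607 -0.139   0.171 ]
sleeve near [ 0.5442 -0.1     0.168 ] [ 0.5454 -0.1006  0.1734]
holder [ 0.5719 -0.1921  0.148 ] [ 0.5718 -0.1924  0.1468]
pin [0.5053 0.0088 0.17  ] [0.506  0.0077 0.1717]
block [0.51   0.0057 0.153 ] [5.135e-01 1.000e-04 1.624e-01]
plate TL [0.5234 0.1663 0.014 ] [ 0.5205  0.1786 -0.0012]
plate TR [ 0.6095 -0.1165  0.014 ] [ 6.101e-01 -1.162e-01  4.000e-04]
plate BR [ 0.4859 -0.1545  0.014 ] [ 0.4817 -0.1557 -0.    ]
plate BL [0.4027 0.1308 0.014 ] [0.4023 0.1313 0.0133]
cap [0.4701 0.0961 0.1902]
holder [ 0.5569 -0.2021  0.1466]
handle [ 0.5478 -0.1232  0.1732]
end [ 0.5564 -0.1386  0.1715]
[0.47538832 0.10199761 0.18946942] [ 0.56848343 -0.18403545  0.1469309 ]
```

Call:
servo_tool(series=[0, 0, 0.02, 0, 0, -2.7, 1, 0, 0, 0.03, 0, 0, 0, 1, 0, 0, 0.02, 0, 0, 0, 1, 0, 0, 0.006, 0, 0, 0, 1, 0, 0, 0, 0, 0, 0, 1, 0.015, -0.001, 0, 0, 0, 0, 1, 0.014, -0.001, 0, 0, 0, 0, 1, 0.006, 0.0015, 0, 0, 0, 0, 1, 0.006, 0.0015, 0, 0, 0, 0, 1, 0.007, -0.001, 0, 0, 0, 0, 1, 0.007, -0.001, 0, 0, 0, 0, 1, 0, 0, 0, 0, 0, 0, 1])

```text
clock: 3.2
eef_pos: [0.5629, -0.1286, 0.1803]
ee_rot: [0.989, 0.148, 0.0, 0.0]
contact_force: [0.1, 0.1, -0.2]
gripper_width: 0.002
gripper_force: 0.0
```

Call:
servo_tool(series=[0.007, -0.003, 0, 0, 0, 0, 1, 0.007, -0.004, 0, 0, 0, 0, 1, 0.005, -0.005, 0, 0, 0, 0, 1, 0.005, -0.005, 0, 0, 0, 0, 1, 0.003, -0.005, 0, 0, 0, 0, 1, 0.003, -0.006, 0, 0, 0, 0, 1, 0, -0.003, 0, 0, 0, 0, 1, 0, 0, 0, 0, 0, 0, 1])

```text
clock: 4.0
eef_pos: [0.5823, -0.0902, 0.1807]
ee_rot: [0.989, 0.148, 0.001, 0.0]
contact_force: [0.9, -1.4, -1.1]
gripper_width: -0.001
gripper_force: 0.6
```

```bash
python3 - <<'E'
from h import *
M=wristM(); np.save("pics/M2.npy",M); save("wrist","w2"); print(robot.get_state()["contact_force"])
E
```

```text
[ 0.23466644 -0.13411627  0.47419383]
```

View pics/w2.png

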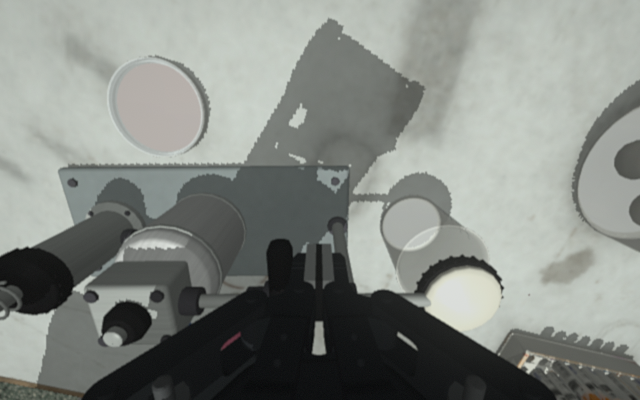

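The handle end at (280,245) now points almost straight up the image, square to the pipe, with the fingertips at (318,245) beside it. I'll push on until it meets the stop.

Call:
servo_tool(series=[0, -0.003, 0, 0, 0, 0, 1, 0, -0.003, 0, 0, 0, 0, 1, 0, 0, 0, 0, 0, 0, 1])

```text
clock: 4.35
eef_pos: [0.5819, -0.0895, 0.181]
ee_rot: [0.989, 0.148, 0.002, 0.005]
contact_force: [6.1, -12.5, -4.7]
gripper_width: -0.003
gripper_force: 6.7
```

Call:
servo_tool(series=[0, 0.015, 0, 0, 0, 0, 1, 0, 0.02, 0, 0, 0, 0, 1, 0, 0, -0.02, 0, 0, 0, 1, 0, 0, -0.03, 0, 0, 0, 1, 0, 0, -0.02, 0, 0, 0, 1, 0, 0, 0, 0, 0, 0, 1])

```text
clock: 4.95
eef_pos: [0.5924, -0.1197, 0.2544]
ee_rot: [0.989, 0.147, 0.003, 0.001]
contact_force: [0.1, -0.0, 0.7]
gripper_width: 0.005
gripper_force: 0.0
```

```bash
python3 - <<'E'
from h import *
M=wristM(); np.save("pics/M3.npy",M); save("wrist","w3")
im,d=save("scene","scene3"); c=im[140:270,240:480,::-1]; a=cv2.resize(c,None,fx=2.5,fy=2.5,interpolation=2)
w=cv2.imread("pics/w3.png")[150:400,0:420]; w=cv2.resize(w,(462,275)); b=np.zeros((600,600,3),np.uint8); b[:325]=a; b[325:,:462]=w; cv2.imwrite("pics/c3.png",b)
s=robot.get_state(); p=s["eef_pos"]; Rm=R.from_quat(s["ee_rot"]).as_matrix()
print(p,"to plunger, tool axes",Rm.T@(np.array([.474,.101,p[2]])-p))
E
```

```text
[ 0.59011551 -0.11876481  0.25014092] to plunger, tool axes [-4.71117359e-02 -2.44048881e-01  9.63959289e-05]
```

View pics/c3.png

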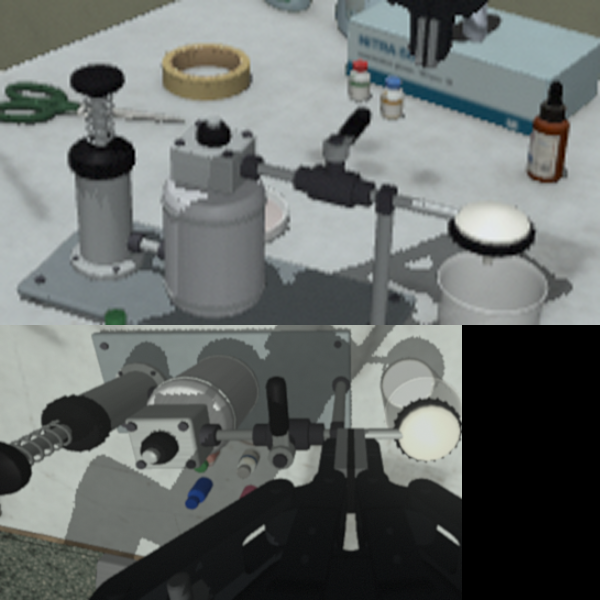

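The tap handle now stands square across the outlet line, at about (350,125) in the upper crop. In the lower crop the cap is at (10,470) and the pin at (150,455), still low. Next I'll go over the plunger.

Call:
servo_tool(series=[-0.003, -0.016, 0, 0, 0, 0, 1, -0.006, -0.03, 0, 0, 0, 0, 1, -0.006, -0.03, 0, 0, 0, 0, 1, -0.006, -0.03, 0, 0, 0, 0, 1, -0.006, -0.03, 0, 0, 0, 0, 1, -0.006, -0.03, 0, 0, 0, 0, 1, -0.006, -0.03, 0, 0, 0, 0, 1, -0.005, -0.03, 0, 0, 0, 0, 1, -0.003, -0.018, 0, 0, 0, 0, 1, 0, 0, 0, 0, 0, 0, 1])

```text
clock: 6.05
eef_pos: [0.4709, 0.1037, 0.2481]
ee_rot: [0.989, 0.149, -0.002, -0.001]
contact_force: [0.6, -1.0, 0.1]
gripper_width: 0.002
gripper_force: 0.0
```

```bash
python3 - <<'E'
from h import *
M=wristM(); p,d=save("wrist","w4"); save("side","side4")
f,cx,cy,_=cal("wrist"); v,u=np.mgrid[:400,:640]
P=np.stack([(u-cx)/f*d,(v-cy)/f*d,d,np.ones_like(d)],-1)@M.T
s=robot.get_state(); e=s["eef_pos"]; print(e,s["contact_force"])
m=(P[...,2]>.178)&(P[...,2]<.194)&(np.hypot(P[...,0]-.474,P[...,1]-.101)<.035)&(d>0)
q=P[m][:,:2]; print(m.sum(),q.min(0),q.max(0),P[m][:,2].max())
c,r=cv2.minEnclosingCircle(q.astype(np.float32)*1000); print(c,r)
a=cv2.imread("pics/w4.png")[150:400]; b=cv2.imread("pics/side4.png")[140:290,250:420]; o=np.zeros((600,800,3),np.uint8); o[:250,:640]=a; o[250:600,:397]=cv2.resize(b,(397,350),interpolation=2); cv2.imwrite("pics/c4.png",o)
E
```

```text
[0.47266251 0.10179583 0.24889873] [0.04696208 0.21191774 0.53658756]
2597 [0.45581362 0.08445417] [0.49682362 0.12589432] 0.19123126999685258
(475.9573669433594, 104.87255859375) 21.047391891479492
```

View pics/c4.png

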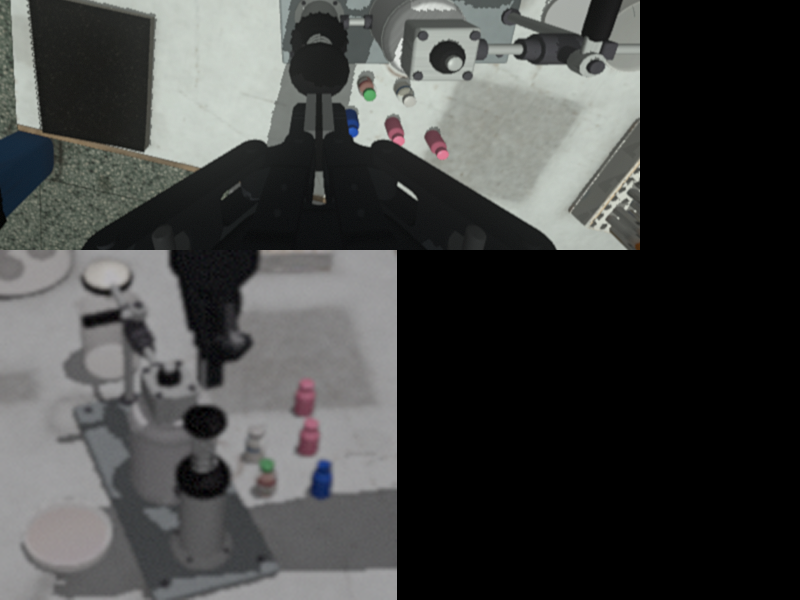

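The cap measures as a 21 mm circle centred at (0.476, 0.105), 4 mm off my position. I'll correct that and press once.

Call:
servo_tool(series=[0.004, -0.002, 0.013, 0, 0, 0, 1, 0, 0, 0.014, 0, 0, 0, 1, 0, 0, 0, 0, 0, 0, 1, 0, 0, 0.012, 0, 0, 0, 1, 0, 0, 0.012, 0, 0, 0, 1, 0, 0, 0.01, 0, 0, 0, 1, 0, 0, 0.002, 0, 0, 0, 1, 0, 0, 0, 0, 0, 0, 1])

```text
clock: 6.95
eef_pos: [0.4779, 0.104, 0.1876]
ee_rot: [0.989, 0.147, 0.0, 0.0]
contact_force: [-1.0, -1.0, 6.7]
gripper_width: -0.006
gripper_force: 3.3
```

Call:
servo_tool(series=[0, 0, 0.003, 0, 0, 0, 1, 0, 0, 0, 0, 0, 0, 1])

```text
clock: 7.15
eef_pos: [0.478, 0.1041, 0.1868]
ee_rot: [0.989, 0.147, 0.0, 0.0]
contact_force: [-5.9, -1.3, 15.1]
gripper_width: -0.0
gripper_force: 7.4
```

Call:
servo_tool(series=[0, 0, -0.013, 0, 0, 0, 1, 0, 0, -0.013, 0, 0, 0, 1, 0, 0, -0.013, 0, 0, 0, 1, 0, 0, 0, 0, 0, 0, 1, 0, 0, 0, 0, 0, 0, 1, 0, 0, 0, 0, 0, 0, 1, 0, 0, 0, 0, 0, 0, 1, 0, 0, 0.013, 0, 0, 0, 1, 0, 0, 0.013, 0, 0, 0, 1, 0, 0, 0.013, 0, 0, 0, 1, 0, 0, 0, 0, 0, 0, 1, 0, 0, 0, 0, 0, 0, 1])

```text
clock: 8.35
eef_pos: [0.4786, 0.1046, 0.1868]
ee_rot: [0.989, 0.147, 0.001, 0.0]
contact_force: [-4.1, -0.6, 15.7]
gripper_width: -0.002
gripper_force: 7.8
```

Call:
servo_tool(series=[0, 0, -0.013, 0, 0, 0, 1, 0, 0, -0.013, 0, 0, 0, 1, 0, 0, -0.013, 0, 0, 0, 1, 0, 0, 0, 0, 0, 0, 1, 0, 0, 0, 0, 0, 0, 1, 0, 0, 0, 0, 0, 0, 1, 0, 0, 0, 0, 0, 0, 1])

```text
clock: 9.05
eef_pos: [0.4763, 0.1044, 0.2221]
ee_rot: [0.989, 0.147, -0.001, -0.0]
contact_force: [0.2, -0.5, 0.1]
gripper_width: 0.001
gripper_force: 0.0
```

```bash
cat >> h.py <<'E'
def pin():
    M=wristM(); p,d=grab_frame("wrist"); f,cx,cy,_=cal("wrist"); v,u=np.mgrid[:400,:640]
    P=np.stack([(u-cx)/f*d,(v-cy)/f*d,d,np.ones_like(d)],-1)@M.T
    m=(np.hypot(P[...,0]-.505,P[...,1]-.0075)<.012)&(d>0)&(P[...,2]<.21)
    z=np.sort(P[m][:,2]); print("pin top z",m.sum(),np.round(z[-40::8],4)); return p
E
python3 - <<'E'
from h import *
pin(); print(robot.get_state()["eef_pos"],robot.get_state()["contact_force"])
E
```

```text
pin top z 855 [0.1788 0.1789 0.179  0.1791 0.1795]
[0.47652476 0.10435583 0.22227399] [-0.10418545 -0.37982604 -0.2399439 ]
```

Call:
servo_tool(series=[0, 0, 0.013, 0, 0, 0, 1, 0, 0, 0.013, 0, 0, 0, 1, 0, 0, 0.013, 0, 0, 0, 1, 0, 0, 0, 0, 0, 0, 1, 0, 0, 0, 0, 0, 0, 1, 0, 0, -0.013, 0, 0, 0, 1, 0, 0, -0.013, 0, 0, 0, 1, 0, 0, -0.013, 0, 0, 0, 1, 0, 0, 0, 0, 0, 0, 1, 0, 0, 0, 0, 0, 0, 1, 0, 0, 0, 0, 0, 0, 1, 0, 0, 0, 0, 0, 0, 1])

```text
clock: 10.3
eef_pos: [0.4763, 0.1044, 0.2221]
ee_rot: [0.989, 0.147, -0.001, -0.0]
contact_force: [0.4, 0.2, -0.0]
gripper_width: 0.003
gripper_force: 0.0
```

Call:
servo_tool(series=[0, 0, 0.013, 0, 0, 0, 1, 0, 0, 0.013, 0, 0, 0, 1, 0, 0, 0.013, 0, 0, 0, 1, 0, 0, 0, 0, 0, 0, 1, 0, 0, 0, 0, 0, 0, 1, 0, 0, -0.013, 0, 0, 0, 1, 0, 0, -0.013, 0, 0, 0, 1, 0, 0, -0.013, 0, 0, 0, 1, 0, 0, 0, 0, 0, 0, 1, 0, 0, 0, 0, 0, 0, 1, 0, 0, 0, 0, 0, 0, 1, 0, 0, 0, 0, 0, 0, 1])

```text
clock: 11.5
eef_pos: [0.4763, 0.1043, 0.2221]
ee_rot: [0.989, 0.147, -0.001, -0.0]
contact_force: [-0.2, -0.5, -1.2]
gripper_width: 0.002
gripper_force: 0.0
```

Call:
servo_tool(series=[0, 0, 0.013, 0, 0, 0, 1, 0, 0, 0.013, 0, 0, 0, 1, 0, 0, 0.013, 0, 0, 0, 1, 0, 0, 0, 0, 0, 0, 1, 0, 0, 0, 0, 0, 0, 1, 0, 0, -0.013, 0, 0, 0, 1, 0, 0, -0.013, 0, 0, 0, 1, 0, 0, -0.013, 0, 0, 0, 1, 0, 0, 0, 0, 0, 0, 1, 0, 0, 0, 0, 0, 0, 1, 0, 0, 0, 0, 0, 0, 1, 0, 0, 0, 0, 0, 0, 1])

```text
clock: 12.7
eef_pos: [0.4763, 0.1044, 0.2221]
ee_rot: [0.989, 0.147, -0.001, -0.0]
contact_force: [-0.6, -0.5, 0.5]
gripper_width: -0.002
gripper_force: 0.0
```

```bash
python3 - <<'E'
from h import *
pin(); s=robot.get_state(); print(s["clock"],s["eef_pos"],s["contact_force"])
E
```

```text
pin top z 1132 [0.191  0.1911 0.1912 0.1914 0.1917]
12.75 [0.47650445 0.10436001 0.22226008] [ 0.16857464 -0.18204951  0.90139842]
```

Call:
servo_tool(series=[0, 0, 0.013, 0, 0, 0, 1, 0, 0, 0.013, 0, 0, 0, 1, 0, 0, 0.013, 0, 0, 0, 1, 0, 0, 0, 0, 0, 0, 1, 0, 0, 0, 0, 0, 0, 1, 0, 0, -0.013, 0, 0, 0, 1, 0, 0, -0.013, 0, 0, 0, 1, 0, 0, -0.013, 0, 0, 0, 1, 0, 0, 0, 0, 0, 0, 1, 0, 0, 0, 0, 0, 0, 1, 0, 0, 0, 0, 0, 0, 1, 0, 0, 0, 0, 0, 0, 1])

```text
clock: 13.95
eef_pos: [0.4764, 0.1043, 0.2221]
ee_rot: [0.989, 0.147, -0.001, -0.0]
contact_force: [-0.5, -0.2, -0.7]
gripper_width: -0.001
gripper_force: 0.0
```

```bash
python3 - <<'E'
from h import *
pin()
E
```

```text
pin top z 1274 [0.1958 0.1959 0.1961 0.1962 0.1964]
```

Call:
servo_tool(series=[0, 0, 0.013, 0, 0, 0, 1, 0, 0, 0.013, 0, 0, 0, 1, 0, 0, 0.013, 0, 0, 0, 1, 0, 0, 0, 0, 0, 0, 1, 0, 0, 0, 0, 0, 0, 1, 0, 0, -0.013, 0, 0, 0, 1, 0, 0, -0.013, 0, 0, 0, 1, 0, 0, -0.013, 0, 0, 0, 1, 0, 0, -0.02, 0, 0, 0, 1, 0, 0, -0.03, 0, 0, 0, 1, 0, 0, -0.01, 0, 0, 0, 1, 0, 0, 0, 0, 0, 0, 1, 0, 0, 0, 0, 0, 0, 1])

```text
clock: 15.3
eef_pos: [0.4764, 0.1043, 0.282]
ee_rot: [0.989, 0.147, -0.001, -0.0]
contact_force: [-0.4, 0.4, -0.4]
gripper_width: -0.001
gripper_force: 0.0
```

```bash
python3 - <<'E'
from h import *
p=pin(); a=p[:,:,::-1]; c=save("scene","scene9")[0][140:300,240:480,::-1]; o=np.zeros((600,640,3),np.uint8); o[:280]=a[:280]; o[280:600,:480]=cv2.resize(c,None,fx=2,fy=2,interpolation=2); cv2.imwrite("pics/c9.png",o)
s=robot.get_state(); print(s["clock"],s["eef_pos"],s["contact_force"])
E
```

```text
pin top z 674 [0.1957 0.1958 0.1959 0.196  0.1965]
15.4 [0.4760216  0.10432092 0.28121168] [-0.10090945 -0.905756   -0.39931783]
```

View pics/c9.png

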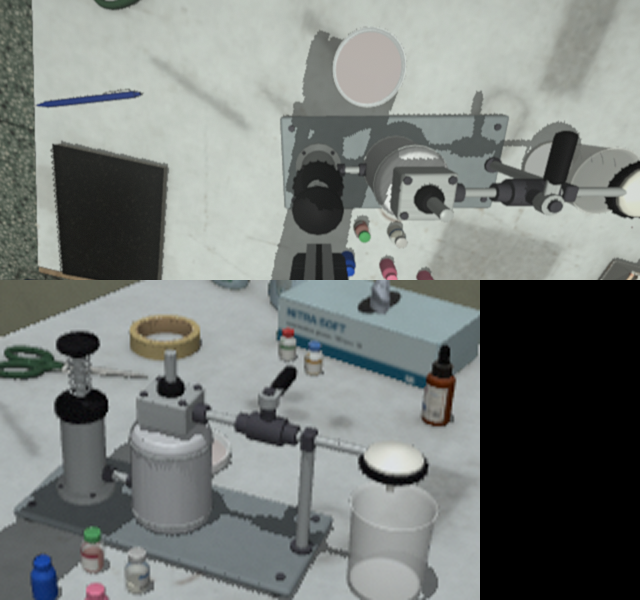

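The pin is fully out at (170,365) in the lower crop, and its top reads 0.196 m, unchanged by the extra stroke. The tap handle is square across the line, the plunger is up and free, and the beaker, vials and dish are standing. I'm handing it in.

```bash
python3 -c "
from station import job_done
print(job_done())"
```

```text
the job is handed in; nothing more can be done
None
```

I shut the tap square across the outlet line, then pumped until the indicator pin popped fully out (seven full strokes, the last one extra), let go of the plunger, and handed the job in at about 15.4 s.

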